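# Load the pump cassette and lock its lever

### The job

Load the pump module: slide the big flat pump cassette across the module's top and let it drop into the open pocket until it lies fully home, first swinging the locking lever clear and setting the little sample bottle aside if they are in the way. Then swing the lever all the way shut over the cassette. Keep the sample bottle upright, wherever it ends, and leave everything else where it is.

Things in the scene. Friction and masses are not known exactly. Their poses are not given: they have to be found in the camera images.
- module: Blue pump module on its back, fixed: box 300 (x) by 460 (y) by 60 mm high, flat top (the deck). Origin: centre of its underside. The pocket is sunk in the deck at its frame's x 0, y -120 mm; the +y part is open. Standing on the deck: a keeper block (24 mm high) at x -72 to -92, y -120 mm; the lever's pedestal (30 mm across) at x 74, y -120; two steel ports (20 mm across, 30 high) at x +-132, y 35.
- pocket (a point): Centre of the pocket's floor, 12 mm below the deck (48 mm above the bench); axes as the module's. Opening 106 (x) by 93 mm (y). A wall 6 mm thick, 10 mm above the deck, edges its -x, +x and -y sides. The +y side is open at deck level, with cheeks as low, flaring out from its corners to a mouth about 125 mm wide, 30 mm before the edge, to lead the cassette in.
- cassette: Pump cassette: beige and dark grey flat block 100 (x) by 88 (y) by 36 mm high, 0.3 to 0.55 kg, too wide to grasp. Origin: centre of its underside. Starts flat on the deck's +y part, within 0.35 rad of square. Goes into the pocket with its x along the module's x (either way round): pushed over the open +y side it tips in nose first, then drops flat and stands 24 mm above the deck.
- lever (a joint): Locking lever, flat aluminium arm on an upright hinge, swinging level. 0 = shut: arm along the module's -x over the pocket's middle; grows anticlockwise from above, towards -y, to 1.95 rad. Arm 18 mm wide, 139 mm long, 28 to 38 mm above the deck: clears a seated cassette, is blocked by one not fully down. Above 1.6 it is out of the cassette's way. Stays where left (1 N at the post).
- lever_post (a point): Top centre of the lever's upright round post (16 mm across, 37 mm tall, standing on the arm 130 mm from the hinge), by which the lever is pushed or held from above. The top is 75 mm above the deck.
- lever_hinge (a point): Lever's hinge axis, in the module's frame at x 74 mm, y -120 mm, 27 mm above the deck.
- sample: Sample bottle, small white closed bottle 30 mm across and 60 mm tall, 60 g, standing loose on the deck between the cassette and the pocket, or beside that way. Origin: centre of its underside; z is its axis.
- ferrule: Bystander: steel ring 40 mm across, 14 mm high, lying loose on the deck beyond the pocket's +x side. Origin: centre of its underside.
- bung: Bystander: steel stepped plug 32 mm across, 22 mm high, loose on the deck at its -x, -y corner. Origin: centre of its underside.
- media: Bystander: glass bottle with blue cap, 80 mm across, 140 mm tall, on the bench left of the module (robot's +y). Origin: centre of its underside.
- buffer: Bystander: white jar 60 mm across, 120 mm tall, on the bench left of the module. Origin: centre of its underside.
- beaker: Bystander: glass beaker 72 mm across, 85 mm tall, on the bench right of the module (robot's -y). Origin: centre of its underside.
- wrench: Bystander: steel wrench 160 mm long lying on the bench right of the module. Origin: middle of its underside.
Not all that is in view belongs to the job. Leave any blue or orange look-alike of the sample alone.

How it is judged:
On the way, in this order (a step that is already met when the one before it is completed fails the run):
1. the cassette lies fully home in the pocket, with the lever not yet shut (x of cassette in the frame of pocket between -0.006 and 0.006 m and y of cassette in the frame of pocket between -0.006 and 0.006 m and z of cassette in the frame of pocket below 0.0025 m and angle between the x axis of cassette and the x axis of module, either way round below 0.06 rad and angle between cassette's own z axis and vertical below 0.03 rad and value of joint lever above 0.3 rad), for 0.2 s.
2. the lever is swung shut over the seated cassette (x of cassette in the frame of pocket between -0.006 and 0.006 m and y of cassette in the frame of pocket between -0.006 and 0.006 m and z of cassette in the frame of pocket below 0.0025 m and angle between the x axis of cassette and the x axis of module, either way round below 0.06 rad and angle between cassette's own z axis and vertical below 0.03 rad and value of joint lever below 0.08 rad), for 0.2 s.
At the end, for the whole second after the job is handed in: The cassette lies flat in the pocket: centre within 6 mm of the pocket's in x and y, underside within 2.5 mm of its floor, square within 0.06 rad, tilted under 0.03 rad; the lever reads under 0.08 rad; the sample bottle stands upright (within 0.1 rad) and at rest anywhere (all of step 2 and angle between sample's own z axis and vertical below 0.1 rad and linear speed of cassette below 0.01 m/s and linear speed of sample below 0.02 m/s); the robot touches nothing.
It fails at once if the sample bottle is knocked over (tilted over 0.6 rad) (angle between sample's own z axis and vertical above 0.6 rad).
It fails at once if a bystander is moved more than 30 mm (distance of any of ferrule, bung, media, beaker, wrench, buffer from where it was at the start of the episode above 0.03 m).
It also fails if it takes over 67 s, if anything falls off the work surface, if the arm or the gripper's body presses on something with over 40 N, if the wrist force passes 120 N, or if a joint passes its speed limit or range.

### The arm

A 7-joint arm with a two-finger parallel gripper is mounted at the origin on the work surface. World frame = base frame: x ahead of the robot, y to its left, z up, the work surface at z = 0. Lengths are in m, angles in rad, forces in N, time in s.
With the tool pointing down it reaches from about 0.4 to 0.925 m from the base axis. Payload 5.6 kg.
Tool frame: the origin (TCP) lies on the centre line of the jaws, within the pads' length; the fingertips stand 19 mm ahead of it and the grasp point (between the pads) is the TCP; z points along the fingers, y is the line along which they close (so a half turn about z gives the same grasp; the last joint's range is limited). The gripper opens to 85 mm and grips with 20 to 120 N. Pads are 22 mm wide; open, the fingers measure 114 mm over their backs; the gripper's body (76 mm by 85 mm) begins 54 mm behind the grasp point. The pads swing forward as they close: fully open they stand 13 mm farther back than shut.
Start: joints at [-1.362, 0.468, -0.012, 1.603, 0.006, 1.071, -0.056], TCP at [0.162, 0.629, 0.216] pointing down, gripper open.
Joint ranges: [-2.53, 2.53], [-0.31, 2.02], [-1.57, 1.55], [0.28, 2.44], [-1.29, 4.43], [0.15, 1.84], [-2.92, 2.92]. Speed limits (rad/s): [2.57, 2.57, 3.14, 3.14, 3.14, 3.14, 3.14].

### API

Orientations are given as a rotation vector (axis times angle).
In Python, from bench import manip gives the robot as it stands.
- The arm moves only by the tool move_arm, never from a script. Its argument "commands" is a list of rows, each a list of 3 entries, a list of its own where there are three numbers: the shift along the tool's x, y, z in mm, then the turn about the tool's z in degrees, then the opening, from -1 (shut) to 1 (fully open), so that 0 is half open. A call has 1 to 10 rows; each row shifts and turns the commanded pose from where the row before left it, along the tool's axes as they then stand; what a row does not reach is not made up. A row lasts 1/8 s, in which the tool goes at most 62.5 mm and 10.7 degrees, less where a joint would pass 70% of its speed; a pose out of reach is approached as far as the arm can. A call is refused whole if a number of a shift passes 62.5 or a number of a turn 10.7, either way. A call with a gripper value outside its range is refused whole. The fingers move at their own pace and stop on an object; "grip_force" is the grip in N (left out, the last holds). Time passes only in rows, so rows that do not move let the fingers close. It gives the time, the measured TCP pose, the force, the opening and the grip force at its end, in the units of the state.
- manip.read_state(): the state, without advancing time (a new reading comes with each control period).
- manip.read_camera(name): name is "side" or "top"; returns a dict with "img" (400x640x3 uint8, red, green, blue), "range_z" (400x640 float32, m along the optical axis (not along the pixel's ray), 0 where there is no reading), "fx", "fy", "cx", "cy" (pixels), "pose" (4x4, takes a point from camera to world coordinates). Camera axes: x right, y up, looking along -z (the intrinsics and any distortion apply to the point x, -y, -z); pixel columns grow to the right and rows downward; lengths in m; the calibration is good to about 2 mm. A picture is of the moment at which its call begins.
- manip.job_done(): hands the job in; it is judged then, once.
The state is a dict: "time_s": time; "joints": joint angles; "joint_velocities": joint speeds; "tau": joint torques, N m; "tool_pos": TCP position; "tcp_rot": TCP orientation; "ft_force": force on the tool from outside, world axes, zero at the start; "torque": the same for the moment, N m; "width": opening from 0.0 (shut) to 1.0 (fully open); "grasp_force": force on a finger pad.
Only numpy, scipy, OpenCV 4.12 (cv2) and the standard library are available. Lean on these libraries where they do the work, as an engineer would, in place of code of your own. Each camera call takes 0.05 s, during which the arm holds its last target. There are 200 camera calls.

## Working session

There is one attempt and no reset: what is moved stays moved. The work goes in short steps, Python scripts to look and compute and a tool call to move; the robot and the scene stay as the last step left them, time stands still between calls to the robot, and variables do not carry over. Pictures are saved under pics/ and viewed, at most 10 in all, crops included, and the job is handed in when it is done.

Besides the shell and the picture viewer there is one more tool, called as name(argument=value, ...), one argument or row to a line, values as JSON. move_arm: Moves the arm, as the interface text tells. Its arguments: {"type":"object","properties":{"commands":{"type":"array"},"grip_force":{"type":"number"}},"required":["commands"]}

```bash
mkdir -p pics; ls; cat > h.py <<'E'
import numpy as np, cv2
from bench import manip
def cam(n):
    c=manip.read_camera(n); return c
def pts(c):
    v,u=np.mgrid[0:400,0:640]; z=c["range_z"]
    P=np.stack([(u-c["cx"])/c["fx"]*z,-(v-c["cy"])/c["fy"]*z,-z],-1)
    T=np.array(c["pose"]); return P@T[:3,:3].T+T[:3,3]
def ray(c,u,v,h):
    T=np.array(c["pose"]); d=T[:3,:3]@np.array([(u-c["cx"])/c["fx"],-(v-c["cy"])/c["fy"],-1.])
    o=T[:3,3]; return o+d*(h-o[2])/d[2]
E
python3 - <<'E'
from h import *
print(manip.read_state())
for n in("top","side"):
    c=cam(n); print(n,{k:c[k] for k in c if k not in("img","range_z")}); cv2.imwrite(f"pics/{n}0.png",c["img"][:,:,::-1]); np.savez(f"{n}0.npz",**c)
E
```

```text
pics
{'time_s': 0.0, 'joints': array([-1.36200748,  0.46836038, -0.01158884,  1.60365439,  0.00599483,
        1.07140411, -0.05627019]), 'joint_velocities': array([-7.90301449e-04, -1.02651696e-03,  2.83747195e-04, -6.92408786e-05,
       -1.66133762e-03,  2.07003052e-03,  6.43303016e-04]), 'tau': array([ 4.92445542e-04, -5.32377899e+01,  2.14761909e-02, -2.51310754e+01,
        1.13449863e-02,  7.60456198e-03,  2.92543223e-05]), 'tool_pos': array([0.16186516, 0.62890262, 0.21503651]), 'tcp_rot': array([-3.94528805e-01, -3.11662061e+00,  2.81032026e-03]), 'ft_force': array([-0.58114114, -1.01424842,  0.60185016]), 'torque': array([ 0.02628103, -0.00299026, -0.02976146]), 'grasp_force': 0.0, 'width': 1.0008897639296586}
top {'fx': 433.81087916245974, 'fy': 433.81087916245974, 'cx': 325.37742918622047, 'cy': 197.7464666585272, 'pose': array([[ 0.01041206,  0.98231768, -0.18693196,  0.30016233],
       [-0.99994336,  0.00981602, -0.0041139 , -0.00535781],
       [-0.00220623,  0.1869642 ,  0.98236425,  1.29961298],
       [ 0.        ,  0.        ,  0.        ,  1.        ]])}
side {'fx': 362.2875533938621, 'fy': 362.2875533938621, 'cx': 319.0580316408987, 'cy': 203.45213822851792, 'pose': array([[ 0.8493908 ,  0.3088477 , -0.42795837,  0.01488676],
       [-0.52753011,  0.52100259, -0.67102033, -0.84132764],
       [ 0.01572434,  0.79571942,  0.60546127,  0.83573725],
       [ 0.        ,  0.        ,  0.        ,  1.        ]])}
```

View pics/top0.png

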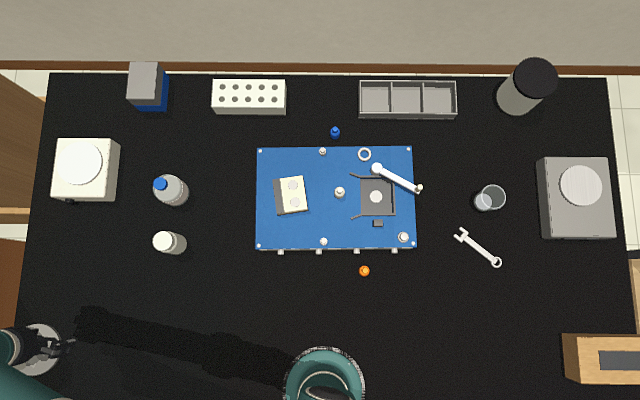

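View pics/side0.png

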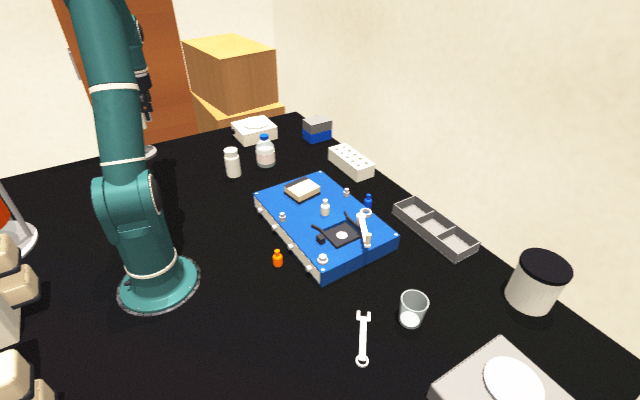

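The top view shows the module at cols 256–416, rows 147–249, with its x up and its -y to the right. The cassette is at (291,195) and the sample at (340,192). The pocket is at (376,196), the lever hinge at (377,168) and the post at (419,188), so the lever is about 1.1 rad and in the way. The side view agrees.

```bash
cat > meas.py <<'E'
from h import *
def module(c,show=True):
    P=pts(c); im=c["img"].astype(int); H=P[:,:,2]
    blue=(im[:,:,2]>im[:,:,0]+50)&(im[:,:,2]>90)
    m=(abs(H-.06)<.012)&(blue)
    n,l,s,_=cv2.connectedComponentsWithStats(m.astype(np.uint8)); k=1+np.argmax(s[1:,4]); m=l==k
    v,u=np.nonzero(m)
    q=np.array([ray(c,a,b,.06)[:2] for a,b in zip(u,v)],np.float32)
    return cv2.minAreaRect(q), np.median(H[m])
E
python3 - <<'E'
from meas import *
c=dict(np.load("top0.npz")); P=pts(c); im=c["img"].astype(int)
r,h=module(c); print(r,h)
print("bench z",np.median(P[300:330,380:450,2]))
hsv=cv2.cvtColor(c["img"],cv2.COLOR_RGB2HSV)
# cassette: beige/dark block above deck
box=np.zeros((400,640),bool); box[165:225,262:318]=1
for lo,hi in((.086,.106),):
    m=box&(P[:,:,2]>lo)&(P[:,:,2]<hi); v,u=np.nonzero(m); print(m.sum(),np.median(P[m][:,2]))
    q=np.array([ray(c,a,b,.096)[:2] for a,b in zip(u,v)],np.float32); print("cas",cv2.minAreaRect(q))
for nm,(r0,r1,c0,c1),lo in(("sample",(180,204,328,352),.09),("post",(178,198,408,430),.115),("hinge",(158,180,366,388),.08),("port",(145,160,315,330),.075),("port",(234,250,316,332),.075),("ferr",(145,165,355,373),.066)):
    b=np.zeros((400,640),bool); b[r0:r1,c0:c1]=1; m=b&(P[:,:,2]>lo); p=P[m]
    print(nm,m.sum(),p.mean(0).round(4),p.min(0).round(3),p.max(0).round(3))
b=im[140:260,250:425].astype(np.uint8)[:,:,::-1]; cv2.imwrite("pics/crop0.png",cv2.resize(b,None,fx=4.5,fy=4.5,interpolation=cv2.INTER_CUBIC))
E
```

```text
((0.5422000885009766, -0.027725249528884888), (0.3009006679058075, 0.46016159653663635), 1.3584928512573242) 0.06054376899686442
bench z 0.000579796309875702
1093 0.09681063898811226
cas ((0.5395867824554443, 0.10132250189781189), (0.10147601366043091, 0.08820271492004395), 9.05858039855957)
sample 82 [ 0.546  -0.0394  0.1063] [ 0.535 -0.053  0.091] [ 0.56  -0.027  0.126]
post 40 [ 0.542  -0.2456  0.1898] [ 0.3   -0.265  0.117] [ 0.563 -0.005  1.3  ]
hinge 150 [ 0.6071 -0.1494  0.1221] [ 0.3   -0.177  0.082] [ 0.635 -0.005  1.3  ]
port 39 [0.6618 0.0097 0.1166] [ 0.3   -0.005  0.075] [0.681 0.02  1.3  ]
port 35 [0.4085 0.0039 0.086 ] [ 0.4   -0.003  0.076] [0.417 0.011 0.097]
ferr 93 [ 0.6674 -0.1131  0.0729] [ 0.646 -0.136  0.066] [ 0.692 -0.094  0.08 ]
```

View pics/crop0.png

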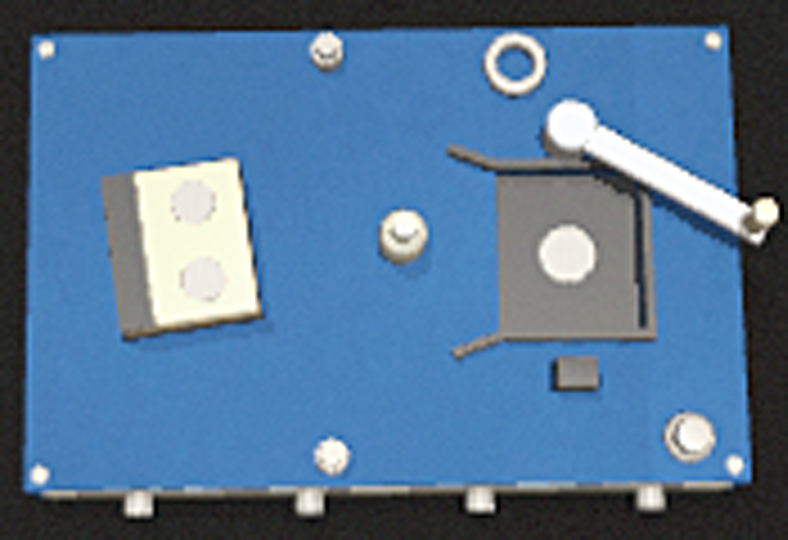

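The crop confirms the layout. The pocket is clear apart from the lever, the sample stands in the cassette's path, and the ferrule and bung are well aside. In the module frame the cassette is at about (1, 129) mm, turned 7.7°. I'll move to the sample first.

```bash
cat > go.py <<'E'
import sys
from h import *
from scipy.spatial.transform import Rotation as R
M=np.array([.542,-.028]); TH=np.radians(1.36)
def m2w(x,y): c,s=np.cos(TH),np.sin(TH); return M+np.array([c*x-s*y,s*x+c*y])/1000
def w2m(p): c,s=np.cos(TH),np.sin(TH); d=(np.array(p[:2])-M)*1000; return np.array([c*d[0]+s*d[1],-s*d[0]+c*d[1]])
def show(x=None,y=None,z=None):
    s=manip.read_state(); A=R.from_rotvec(s["tcp_rot"]).as_matrix(); p=s["tool_pos"]
    print("t",round(s["time_s"],2),"pos",p.round(4),"mod",w2m(p).round(1),"yaw_y",np.degrees(np.arctan2(A[1,1],A[0,1])).round(2),"tilt",(A[:,2]).round(3),"j7",s["joints"].round(2),"F",s["ft_force"].round(1),"w",round(s["width"],2),round(s["grasp_force"],1))
    if x is not None:
        d=np.r_[m2w(x,y),z]-p; print("tool shift mm",(A.T@d*1000).round(1))
if __name__=="__main__": show(*map(float,sys.argv[1:]))
E
echo
```

move_arm(
  commands=[
    [[-41.5,-42.5,1],0,1],
    [[-41.5,-42.5,1],0,1],
    [[-41.5,-42.5,1],0,1],
    [[-41.5,-42.5,1],0,1],
    [[-41.5,-42.5,1],0,1],
    [[-41.5,-42.5,1],0,1],
    [[-41.5,-42.5,1],0,1],
    [[-41.5,-42.5,1],0,1],
    [[-41.5,-42.5,1],0,1],
    [[-41.5,-42.5,1],0,1],
  ],
)

```text
time_s: 1.35
tool_pos: [0.4585, 0.1128, 0.206]
tcp_rot: [0.394, 3.117, 0.001]
ft_force: [1.3, 0.7, 0.7]
width: 1.002
grasp_force: 0.0
```

```bash
python3 go.py 4.5 -12 0.2
```

```text
t 1.35 pos [0.4585 0.1128 0.206 ] mod [-80.1 142.7] yaw_y 75.58 tilt [ 0.  0. -1.] j7 [-0.59  0.17  0.31  2.05 -0.07  0.92  1.08] F [1.3 0.7 0.7] w 1.0 0.0
tool shift mm [-123.5 -125.9    6. ]
```

move_arm(
  commands=[
    [[-41,-42,2],0,1],
    [[-41,-42,2],0,1],
    [[-41,-42,2],0,1],
    [[0,0,0],-8,1],
    [[0,0,0],-7.8,1],
    [[0,0,0],0,1],
  ],
)

```text
time_s: 2.1
tool_pos: [0.5454, -0.0383, 0.1996]
tcp_rot: [0.035, -3.141, -0.0]
ft_force: [-0.1, -0.5, 0.4]
width: 1.0
grasp_force: 0.0
```

```bash
python3 go.py 4.5 -12 0.092
```

```text
t 2.1 pos [ 0.5454 -0.0383  0.1996] mod [  3.2 -10.4] yaw_y 91.27 tilt [-0.001  0.    -1.   ] j7 [-0.28  0.32  0.36  1.89 -0.13  0.96  1.73] F [-0.1 -0.5  0.4] w 1.0 0.0
tool shift mm [ -1.4  -1.6 107.6]
```

move_arm(
  commands=[
    [[-1.4,-1.6,40],0,0.6],
    [[0,0,40],0,0.4],
    [[0,0,20],0,0.2],
    [[0,0,7.5],0,0.2],
    [[0,0,0],0,-0.6],
    [[0,0,0],0,-0.6],
    [[0,0,0],0,-0.6],
    [[0,0,0],0,-0.6],
  ],
  grip_force=20,
)

```text
time_s: 3.1
tool_pos: [0.5475, -0.0397, 0.0931]
tcp_rot: [-0.037, 3.14, 0.0]
ft_force: [-1.2, -0.5, -1.6]
width: 0.203
grasp_force: 0.0
```

```bash
python3 go.py -100 -38 0.17
```

```text
t 3.1 pos [ 0.5475 -0.0397  0.0931] mod [  5.2 -11.8] yaw_y 91.36 tilt [ 0.001  0.    -1.   ] j7 [-0.24  0.47  0.32  1.96 -0.21  0.74  1.8 ] F [-1.2 -0.5 -1.6] w 0.2 0.0
tool shift mm [105.1 -26.1 -77. ]
```

```bash
python3 - <<'E'
from h import *
a=cam("side"); b=cam("top")
x=cv2.resize(a["img"][150:290,230:410],None,fx=4,fy=4)[:560,:400]
x=cv2.resize(a["img"][165:265,250:400],None,fx=2.66,fy=2.66); y=cv2.resize(b["img"][140:260,250:425],(400,266))
cv2.imwrite("pics/s1.png",np.hstack([x[:266],y])[:,:,::-1])
E
```

```text
(no output)
```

View pics/s1.png

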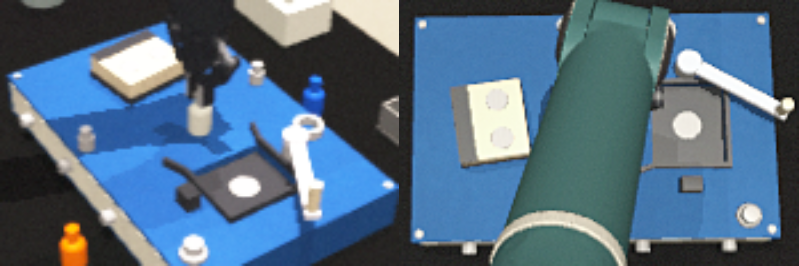

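The bottle is still upright at about (200,120) in the left half, with the fingers at or behind its top. The width reached the commanded 0.2 with no grip force, so it isn't gripped. I'll measure the bottle's position from the side depth.

```bash
python3 - <<'E'
from h import *
a=cam("side"); P=pts(a); im=a["img"].astype(int)
r,c=165+int(120/2.66),250+int(200/2.66)
for v in range(r-20,r+10,2):
    print(v,[ (im[v,u].tolist(),(P[v,u]*1000).round().astype(int).tolist()) for u in range(c-4,c+6,4)])
E
```

```text
190 [([39, 39, 40], [538, -31, 157]), ([36, 37, 38], [532, -64, 179]), ([34, 34, 42], [549, -61, 171])]
192 [([60, 55, 57], [540, -28, 146]), ([34, 33, 38], [536, -58, 166]), ([40, 50, 67], [555, -53, 156])]
194 [([47, 46, 45], [539, -30, 140]), ([35, 33, 38], [538, -56, 156]), ([38, 38, 42], [538, -78, 170])]
196 [([48, 46, 46], [537, -34, 135]), ([39, 36, 38], [536, -59, 151]), ([33, 32, 37], [537, -80, 164])]
198 [([50, 46, 49], [537, -33, 126]), ([132, 127, 123], [541, -52, 137]), ([32, 35, 36], [538, -79, 155])]
200 [([33, 30, 33], [539, -31, 116]), ([133, 126, 123], [539, -56, 132]), ([34, 34, 36], [551, -61, 131])]
202 [([40, 69, 117], [573, 21, 61]), ([133, 129, 123], [539, -56, 124]), ([32, 32, 33], [552, -60, 122])]
204 [([121, 138, 169], [569, 14, 58]), ([136, 130, 126], [539, -56, 116]), ([89, 102, 124], [552, -60, 114])]
206 [([187, 185, 172], [539, -32, 92]), ([235, 228, 208], [545, -48, 100]), ([186, 186, 188], [560, -49, 95])]
208 [([169, 168, 162], [535, -39, 89]), ([222, 212, 193], [543, -50, 94]), ([146, 150, 165], [557, -53, 90])]
210 [([171, 169, 164], [536, -37, 79]), ([208, 199, 179], [541, -54, 89]), ([141, 149, 161], [559, -52, 80])]
212 [([168, 167, 159], [15, -841, 836]), ([203, 196, 174], [542, -52, 78]), ([111, 129, 159], [560, -51, 70])]
214 [([151, 153, 149], [539, -32, 57]), ([204, 194, 173], [542, -53, 70]), ([59, 106, 164], [563, -47, 58])]
216 [([39, 78, 133], [533, -43, 59]), ([70, 102, 138], [542, -53, 61]), ([45, 93, 164], [554, -60, 61])]
218 [([42, 83, 142], [527, -53, 59]), ([40, 83, 140], [540, -57, 56]), ([49, 98, 168], [552, -63, 56])]
```

```bash
python3 - <<'E'
from h import *
a=cam("side"); P=pts(a)
x=cv2.resize(a["img"][165:225,290:370],None,fx=9,fy=9,interpolation=cv2.INTER_CUBIC); cv2.imwrite("pics/s2.png",x[:,:,::-1])
E
```

```text
(no output)
```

View pics/s2.png

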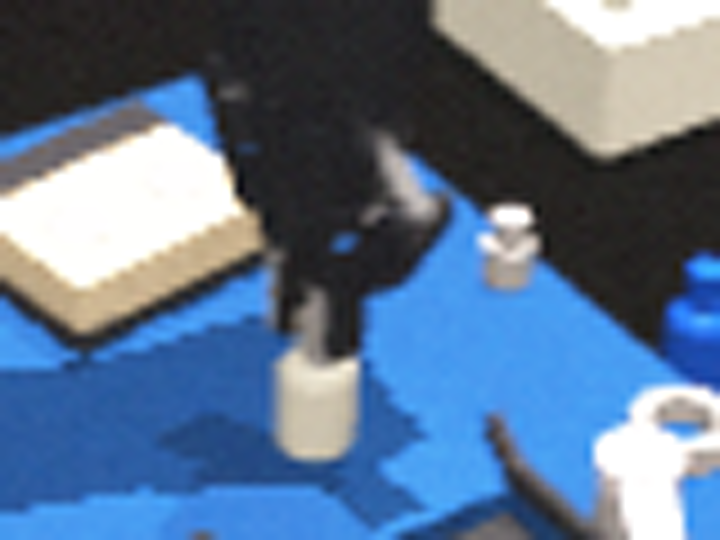

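The fingers' tips stop at the bottle's shoulder (about row 355, z≈0.105) around the narrower cap. The real tips are therefore about 30 mm higher than the stated offset implies. I'll close further on the neck and see whether it grips.

move_arm(
  commands=[
    [[0,0,0],0,-1],
    [[0,0,0],0,-1],
    [[0,0,0],0,-1],
  ],
  grip_force=25,
)

```text
time_s: 3.68
tool_pos: [0.5473, -0.0397, 0.0927]
tcp_rot: [-0.038, 3.141, 0.0]
ft_force: [-1.0, 0.6, 3.2]
width: 0.168
grasp_force: 24.4
```

move_arm(
  commands=[
    [[0,0,-15],0,-1],
    [[0,0,-20],0,-1],
    [[15,-4,0],0,-1],
    [[25,-6,0],0,-1],
    [[25,-6,0],0,-1],
    [[25,-6,0],0,-1],
    [[15,-4,0],0,-1],
    [[0,0,0],0,-1],
    [[0,0,0],0,-1],
  ],
)

```text
time_s: 4.8
tool_pos: [0.4437, -0.0681, 0.1277]
tcp_rot: [-0.038, 3.14, -0.0]
ft_force: [0.8, 0.1, -0.3]
width: 0.172
grasp_force: 24.4
```

```bash
python3 - <<'E'
import go; from h import *
go.show(-100,-38,.0927)
a=cam("side"); P=pts(a); cv2.imwrite("pics/s3.png",cv2.resize(a["img"][165:265,250:380],None,fx=6,fy=6,interpolation=cv2.INTER_CUBIC)[:,:,::-1])
E
```

```text
t 4.8 pos [ 0.4437 -0.0681  0.1277] mod [-99.2 -37.7] yaw_y 91.39 tilt [ 0.001 -0.    -1.   ] j7 [-0.24  0.26  0.36  2.18 -0.14  0.73  1.81] F [ 0.8  0.1 -0.3] w 0.17 24.4
tool shift mm [ 0.8 -0.3 35. ]
```

View pics/s3.png

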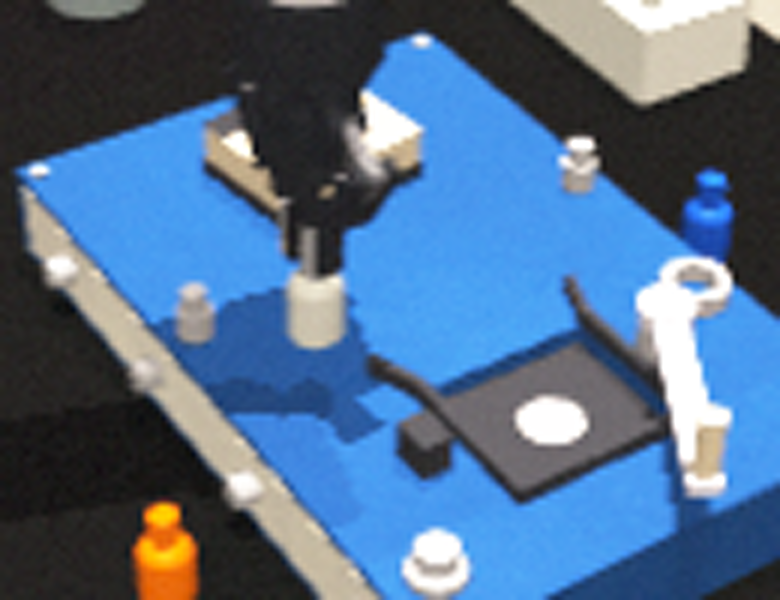

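The bottle hangs upright in the grip at (316,310), clear of the port and cheek. I'll set it down and release.

move_arm(
  commands=[
    [[0,0,15],0,-1],
    [[0,0,13],0,-1],
    [[0,0,6.3],0,-1],
    [[0,0,0],0,-1],
    [[0,0,0],0,-0.3],
    [[0,0,0],0,-0.2],
    [[0,0,-15],0,-0.2],
    [[0,0,-40],0,-0.2],
    [[0,0,-40],0,-1],
  ],
)

```text
time_s: 5.98
tool_pos: [0.4427, -0.0684, 0.1901]
tcp_rot: [-0.037, 3.141, -0.0]
ft_force: [0.2, 0.7, -0.5]
width: 0.199
grasp_force: 0.0
```

```bash
python3 - <<'E'
import go; from h import *
go.show()
h=go.m2w(74,-120)
for q in(.95,1.1,1.4,1.8): 
    a=q+go.TH; print(q,go.w2m(h-.13*np.array([np.cos(a),np.sin(a)])).round(1))
for n in("side","top"):
    a=cam(n); P=pts(a); im=a["img"].astype(int)
    m=(np.hypot(P[:,:,0]-.56,P[:,:,1]+.25)<.04)&(P[:,:,2]>.102)&(P[:,:,2]<.15); p=P[m]; print(n,"post",m.sum(),p.mean(0).round(4),p.min(0).round(3),p.max(0).round(3), go.w2m(p.mean(0)))
    m=(np.hypot(P[:,:,0]-.443,P[:,:,1]+.068)<.03)&(P[:,:,2]>.066)&(P[:,:,2]<.13); p=P[m]; print(n,"sample",m.sum(),p.mean(0).round(4),p.min(0).round(3),p.max(0).round(3))
    m=(np.hypot(P[:,:,0]-.443,P[:,:,1]+.068)<.12)&(P[:,:,2]>.135)&(P[:,:,2]<.3); p=P[m]; print(n,"grip low",p.shape, np.percentile(p[:,2],[0,.5,1,2]) if len(p) else 0)
E
```

```text
t 5.97 pos [ 0.4427 -0.0684  0.1901] mod [-100.2  -38.1] yaw_y 91.35 tilt [ 0. -0. -1.] j7 [-0.27  0.15  0.39  2.12 -0.07  0.88  1.75] F [ 0.2  0.7 -0.5] w 0.2 0.0
0.95 [  -1.6 -225.7]
1.1 [  15.  -235.9]
1.4 [  51.9 -248.1]
1.8 [ 103.5 -246.6]
side post 57 [ 0.5543 -0.2636  0.1225] [ 0.548 -0.27   0.102] [ 0.563 -0.256  0.137] [   6.7126062 -235.81896  ]
side sample 125 [ 0.4412 -0.0752  0.0935] [ 0.429 -0.085  0.067] [ 0.457 -0.06   0.122]
side grip low (446, 3) [0.20452723 0.20656356 0.20766109 0.20902938]
top post 54 [ 0.556  -0.2535  0.124 ] [ 0.547 -0.265  0.102] [ 0.578 -0.214  0.14 ] [   8.61525496 -225.80752218]<stdin>:9: RuntimeWarning: Mean of empty slice.
  ret = um.true_divide(
Traceback (most recent call last):
ValueError: zero-size array to reduction operation minimum which has no identity
```

The sample stands free at (0.443,-0.070). The tips are at tool z + 14 mm. Next I'll swing the lever open with the closed fingers against the post's -x side, where tool shift = (-dx, +dy, -dz) in the module frame.

move_arm(
  commands=[
    [[-14,-49,0],0,-1],
    [[-14,-49,0],0,-1],
    [[-14,-49,0],0,-1],
    [[-14,-49,0],0,-1],
    [[0,0,40],0,-1],
    [[0,0,40],0,-1],
    [[0,0,14],0,-1],
    [[0,0,0],0,-1],
  ],
)

```text
time_s: 7.08
tool_pos: [0.5031, -0.2627, 0.094]
tcp_rot: [0.038, -3.14, -0.0]
ft_force: [-0.3, -0.0, -0.2]
width: -0.0
grasp_force: 0.0
```

```bash
python3 go.py 84 -245 0.096
```

```text
t 7.08 pos [ 0.5031 -0.2627  0.094 ] mod [ -44.4 -233.7] yaw_y 91.37 tilt [-0.001  0.    -1.   ] j7 [ 0.09  0.51  0.43  1.92 -0.29  0.77  2.28] F [-0.3 -0.  -0.2] w -0.0 0.0
tool shift mm [-128.4  -11.3   -2.2]
```

move_arm(
  commands=[
    [[-14,-1,-3],0,-1],
    [[-14,-2,0],0,-1],
    [[-14,-2,0],0,-1],
    [[-14,-2,0],0,-1],
    [[-14,-2,0],0,-1],
    [[-14,-2,0],0,-1],
    [[-14,0,0],0,-1],
    [[-14,0,0],0,-1],
    [[-14,0,0],0,-1],
    [[0,0,0],0,-1],
  ],
)

```text
time_s: 8.32
tool_pos: [0.6311, -0.2701, 0.097]
tcp_rot: [-0.04, 3.14, 0.0]
ft_force: [-1.1, 0.2, -0.7]
width: 0.003
grasp_force: 0.0
```

```bash
python3 - <<'E'
import go; from h import *
go.show()
for n in("side","top"):
    a=cam(n); P=pts(a); d=[go.w2m(p) for p in ()]
    q=(P[:,:,:2]-go.M)*1000
    m=(q[:,:,0]>-30)&(q[:,:,0]<140)&(q[:,:,1]<-130)&(q[:,:,1]>-290)&(P[:,:,2]>.084)&(P[:,:,2]<.101); p=P[m]
    if len(p): r=cv2.minAreaRect((p[:,:2]*1000).astype(np.float32)); print(n,len(p),r, "far",go.w2m(p[np.argmin(p[:,1])]))
E
```

```text
t 8.32 pos [ 0.6311 -0.2701  0.097 ] mod [  83.4 -244.1] yaw_y 91.46 tilt [ 0.001  0.    -1.   ] j7 [ 0.07  0.68  0.41  1.61 -0.32  0.92  2.2 ] F [-1.1  0.2 -0.7] w 0.0 0.0
side 188 ((637.796630859375, -219.23516845703125), (20.47721290588379, 131.26158142089844), 15.999624252319336) far [ 103.41777153 -258.10452736]
top 110 ((630.2975463867188, -190.5656280517578), (18.191917419433594, 68.55546569824219), 15.25) far [ 100.18804109 -196.02513654]
```

The lever is at about 1.8 rad. Next I'll lift and go behind the cassette, turning the tool 90° so the two spread fingers push square.

move_arm(
  commands=[
    [[15,0,-30],0,-1],
    [[8,20,-50],0,-1],
    [[8,54,-8],0,0],
    [[8,54,0],0,0],
    [[8,54,0],0,0],
    [[8,54,0],0,0],
    [[8,54,0],0,0],
    [[8,54,0],0,0],
    [[8,54,0],0,0],
    [[3,54,0],0,0],
  ],
)

```text
time_s: 9.68
tool_pos: [0.5361, 0.1803, 0.1857]
tcp_rot: [-0.036, 3.141, 0.001]
ft_force: [0.5, -0.8, -0.4]
width: 0.498
grasp_force: 0.0
```

move_arm(
  commands=[
    [[0,0,0],10,0],
    [[0,0,0],10,0],
    [[0,0,0],10,0],
    [[0,0,0],10,0],
    [[0,0,0],10,0],
    [[0,0,0],10,0],
    [[0,0,0],10,0],
    [[0,0,0],10,0],
    [[0,0,0],10,0],
    [[0,0,0],0,0],
  ],
)

```text
time_s: 10.92
tool_pos: [0.5366, 0.1788, 0.1853]
tcp_rot: [2.193, 2.249, 0.0]
ft_force: [-0.4, 0.2, 1.2]
width: 0.496
grasp_force: 0.0
```

```bash
python3 - <<'E'
import go; from h import *
go.show(1,212,.058)
a=cam("side"); P=pts(a); m=(np.hypot(P[:,:,0]-.54,P[:,:,1]-.18)<.14)&(P[:,:,2]>.135)&(P[:,:,2]<.3); p=P[m]; print("grip low",p.shape, np.percentile(p[:,2],[0,.5,1,2]) if len(p) else 0)
E
```

```text
t 10.93 pos [0.5366 0.1788 0.1853] mod [ -0.5 206.9] yaw_y 1.45 tilt [ 0. -0. -1.] j7 [-0.93  0.42  0.71  1.88 -0.32  0.96 -0.06] F [-0.4  0.2  1.2] w 0.5 0.0
tool shift mm [  5.1   1.5 127.3]
grip low (510, 3) [0.20352263 0.20486657 0.20588388 0.2074448 ]
```

Tips are at tool z + 19 mm, so I'll descend to tool z≈0.050, which puts the tips 8–9 mm above the deck.

move_arm(
  commands=[
    [[5,1.5,50],0,0],
    [[0,0,50],0,0],
    [[0,0,25],0,0],
    [[0,0,10],0,0],
    [[0,0,0],0,0],
  ],
)

```text
time_s: 11.6
tool_pos: [0.5385, 0.1839, 0.0503]
tcp_rot: [-2.194, -2.249, -0.0]
ft_force: [0.9, 0.7, -0.4]
width: 0.501
grasp_force: 0.0
```

move_arm(
  commands=[
    [[-10,0,0],0,0],
    [[-8,0,0],0,0],
    [[-8,0,0],0,0],
    [[-8,0,0],0,0],
    [[-8,0,0],0,0],
    [[-8,0,0],0,0],
    [[-8,0,0],0,0],
    [[-8,0,0],0,0],
    [[0,0,0],0,0],
  ],
)

```text
time_s: 12.72
tool_pos: [0.5395, 0.1162, 0.0499]
tcp_rot: [2.196, 2.246, -0.003]
ft_force: [0.1, -0.6, 0.0]
width: 0.5
grasp_force: 0.0
```

```bash
cat > cas.py <<'E'
import go; from h import *
def cas(n):
    c=cam(n); P=pts(c); d=P[:,:,:2]-go.M; co,s=np.cos(go.TH),np.sin(go.TH)
    x=(co*d[:,:,0]+s*d[:,:,1])*1000; y=(-s*d[:,:,0]+co*d[:,:,1])*1000; z=P[:,:,2]*1000
    m=(abs(x)<75)&(y<190)&(y>-175)&(z>80)&(z<112)&(c["img"].min(2)>60)
    m=cv2.morphologyEx(m.astype(np.uint8),cv2.MORPH_OPEN,np.ones((2,2),np.uint8))
    _,l,st,_=cv2.connectedComponentsWithStats(m); m=l==1+np.argmax(st[1:,4])
    q=np.stack([x[m],y[m]],1).astype(np.float32); print(n,m.sum(),cv2.minAreaRect(q),"z",np.percentile(z[m],[5,50,95]).round(1))
    A=np.c_[q-q.mean(0),np.ones(len(q))]; print(" slope x,y",np.linalg.lstsq(A,z[m],rcond=None)[0].round(3)); return c
if __name__=="__main__":
    go.show(); cas("top"); cas("side")
E
python3 cas.py
```

```text
t 12.72 pos [0.5395 0.1162 0.0499] mod [  0.9 144.2] yaw_y 1.28 tilt [-0.001 -0.002 -1.   ] j7 [-0.72  0.59  0.58  1.99 -0.49  0.7   0.18] F [ 0.1 -0.6  0. ] w 0.5 0.0
top 957 ((-99.30191040039062, 80.9161376953125), (288.81427001953125, 90.5818099975586), 2.900651454925537) z [ 67.   96.2 100.2]
 slope x,y [-0.289 -0.107 95.465]
side 493 ((-281.7784118652344, -314.9669189453125), (1098.9315185546875, 124.42171478271484), 54.96582794189453) z [78.4 94.5 97.7]
 slope x,y [-0.297 -0.583 96.556]
```

```bash
sed -i 's/np.ones((2,2)/np.ones((3,3)/' cas.py; python3 cas.py
```

```text
t 12.82 pos [0.5394 0.1167 0.0498] mod [  0.8 144.8] yaw_y 1.31 tilt [-0.001 -0.002 -1.   ] j7 [-0.72  0.59  0.58  1.99 -0.49  0.7   0.18] F [ 0.  -0.3  0.3] w 0.51 0.0
top 942 ((-6.217052459716797, 88.09159851074219), (84.42949676513672, 99.80260467529297), 89.39451599121094) z [ 92.7  96.4 100.4]
 slope x,y [4.0000e-03 4.0000e-03 9.6397e+01]
side 494 ((-5.094722747802734, 87.33352661132812), (91.90869903564453, 102.15086364746094), 89.78487396240234) z [83.7 94.8 97.8]
 slope x,y [2.8000e-02 5.7000e-02 9.3464e+01]
```

The cassette is now square (89.4–89.8°) at x≈-5.5 mm, inside the funnel's reach. I'll keep pushing.

move_arm(
  commands=[
    [[-12,0,0],0,0],
    [[-12,0,0],0,0],
    [[-12,0,0],0,0],
    [[-12,0,0],0,0],
    [[-12,0,0],0,0],
    [[-12,0,0],0,0],
    [[-12,0,0],0,0],
    [[-10,0,0],0,0],
    [[-10,0,0],0,0],
    [[0,0,0],0,0],
  ],
)

```text
time_s: 14.18
tool_pos: [0.5425, 0.0126, 0.0504]
tcp_rot: [2.196, 2.245, -0.0]
ft_force: [0.9, 0.4, -0.3]
width: 0.496
grasp_force: 0.0
```

```bash
python3 cas.py
```

```text
t 14.18 pos [0.5425 0.0126 0.0504] mod [ 1.5 40.6] yaw_y 1.28 tilt [ 0.001 -0.001 -1.   ] j7 [-0.54  0.58  0.58  2.01 -0.49  0.69  0.37] F [ 0.9  0.4 -0.3] w 0.5 0.0
top 881 ((-5.144481658935547, -16.616573333740234), (85.45453643798828, 101.60041046142578), 89.19686126708984) z [ 91.7  96.6 100.6]
 slope x,y [1.3000e-02 1.1000e-02 9.6339e+01]
side 561 ((-5.931217193603516, -18.714710235595703), (87.93701934814453, 101.1740493774414), 87.577880859375) z [84.9 95.  97.7]
 slope x,y [2.5000e-02 5.3000e-02 9.3881e+01]
```

move_arm(
  commands=[
    [[-6,0.7,0],0,0],
    [[-6,0.7,0],0,0],
    [[-6,0.7,0],0,0],
    [[-6,0.7,0],0,0],
    [[-6,0.7,0],0,0],
    [[-6,0.7,0],0,0],
    [[-6,0,0],0,0],
    [[-6,0,0],0,0],
    [[0,0,0],0,0],
  ],
)

```text
time_s: 15.4
tool_pos: [0.5477, -0.0353, 0.0502]
tcp_rot: [2.195, 2.246, -0.001]
ft_force: [-0.8, 0.1, -0.2]
width: 0.498
grasp_force: 0.0
```

```bash
python3 cas.py
```

```text
t 15.4 pos [ 0.5477 -0.0353  0.0502] mod [ 5.5 -7.4] yaw_y 1.3 tilt [ 0.    -0.001 -1.   ] j7 [-0.45  0.59  0.58  1.99 -0.49  0.7   0.46] F [-0.8  0.1 -0.2] w 0.5 0.0
top 789 ((-2.3055686950683594, -65.4959716796875), (82.55803680419922, 98.46210479736328), 89.61397552490234) z [ 92.7  96.5 100.2]
 slope x,y [8.0000e-03 9.0000e-03 9.6552e+01]
side 607 ((-1.3166236877441406, -64.51585388183594), (91.25505065917969, 101.39964294433594), 89.30877685546875) z [83.7 94.9 97.7]
 slope x,y [3.0000e-02 5.5000e-02 9.3705e+01]
```

move_arm(
  commands=[
    [[-6,0,0],0,0],
    [[-6,0,0],0,0],
    [[-6,0,0],0,0],
    [[-6,0,0],0,0],
    [[-6,0,0],0,0],
    [[-6,0,0],0,0],
    [[-6,0,0],0,0],
    [[-6,0,0],0,0],
    [[-5,0,0],0,0],
    [[0,0,0],0,0],
  ],
)

```text
time_s: 16.75
tool_pos: [0.5491, -0.0878, 0.0503]
tcp_rot: [2.195, 2.246, -0.001]
ft_force: [-0.1, 0.5, -0.0]
width: 0.502
grasp_force: 0.0
```

```bash
sed -i 's/z>80/z>72/' cas.py; python3 cas.py
```

```text
t 16.75 pos [ 0.5491 -0.0878  0.0503] mod [  5.6 -59.9] yaw_y 1.32 tilt [ 0.    -0.001 -1.   ] j7 [-0.35  0.6   0.57  1.98 -0.49  0.71  0.55] F [-0.1  0.5 -0. ] w 0.5 0.0
top 697 ((-2.9103622436523438, -120.89579772949219), (81.86852264404297, 97.72102355957031), 89.9413070678711) z [82.  88.8 96.1]
 slope x,y [1.4000e-02 1.4200e-01 8.8877e+01]
side 781 ((11.621196746826172, -110.7009048461914), (107.79448699951172, 126.0898666381836), 89.9638442993164) z [76.7 88.1 96.4]
 slope x,y [3.7000e-02 1.5100e-01 8.7689e+01]
```

It is tipped in nose first, with a slope of 0.14 and the rear edge still on the lip. I'll push a few mm more.

move_arm(
  commands=[
    [[-2,0,0],0,0],
    [[-2,0,0],0,0],
    [[-1.5,0,0],0,0],
    [[0,0,0],0,0],
    [[0,0,0],0,0],
  ],
)

```text
time_s: 17.48
tool_pos: [0.549, -0.0923, 0.0501]
tcp_rot: [-2.195, -2.248, 0.0]
ft_force: [0.7, 1.7, -1.1]
width: 0.502
grasp_force: 0.7
```

```bash
python3 cas.py
```

```text
t 17.48 pos [ 0.549  -0.0923  0.0501] mod [  5.5 -64.4] yaw_y 1.37 tilt [-0. -0. -1.] j7 [-0.34  0.6   0.57  1.98 -0.49  0.71  0.56] F [ 0.7  1.7 -1.1] w 0.5 0.7
top 644 ((-2.785839080810547, -124.04627990722656), (79.13815307617188, 98.55523681640625), 88.95966339111328) z [80.  84.5 88.5]
 slope x,y [1.0000e-02 1.2000e-02 8.4485e+01]
side 628 ((-1.3535804748535156, -119.43386840820312), (103.07633209228516, 93.4114990234375), 0.4615356922149658) z [74.9 83.  85.7]
 slope x,y [1.4000e-02 2.8000e-02 8.2437e+01]
```

The cassette is flat and home: its top is at 84.5 mm, a 12 mm drop, centred at about (-2,-122). Now I'll retract and approach the lever's post from the far side, with the tool turned 45°.

move_arm(
  commands=[
    [[8,0,0],0,0],
    [[6,0,-45],0,-0.5],
    [[0,0,-50],0,-1],
    [[0,0,-45],0,-1],
    [[-55,30,0],0,-1],
    [[-55,30,0],0,-1],
    [[-55,30,0],0,-1],
    [[-53,28,0],0,-1],
    [[0,0,0],-10,-1],
    [[0,0,0],-10,-1],
  ],
)

```text
time_s: 18.82
tool_pos: [0.6715, -0.294, 0.1892]
tcp_rot: [-1.765, -2.598, 0.002]
ft_force: [-0.2, 0.3, -0.5]
width: -0.0
grasp_force: 0.0
```

move_arm(
  commands=[
    [[0,0,0],-10,-1],
    [[0,0,0],-10,-1],
    [[0,0,0],-5,-1],
    [[0,0,0],0,-1],
  ],
)

```text
time_s: 19.32
tool_pos: [0.6718, -0.2929, 0.1903]
tcp_rot: [1.169, 2.916, 0.0]
ft_force: [-0.0, -0.8, 0.1]
width: -0.002
grasp_force: 0.0
```

```bash
python3 - <<'E'
import cas,go; from h import *
go.show(124,-268,.098)
a=cas.cas("top")
cv2.imwrite("pics/t5.png",cv2.resize(a["img"][140:260,250:425],None,fx=4.5,fy=4.5,interpolation=cv2.INTER_CUBIC)[:,:,::-1])
a=cam("side"); P=pts(a); x=(P[:,:,:2]-go.M)*1000
m=(x[:,:,0]>40)&(x[:,:,0]<150)&(x[:,:,1]<-190)&(x[:,:,1]>-300)&(P[:,:,2]>.105)&(P[:,:,2]<.14); p=P[m]; print(len(p),go.w2m(p.mean(0)),p.min(0),p.max(0))
E
```

```text
t 19.32 pos [ 0.6718 -0.2929  0.1903] mod [ 123.4 -267.9] yaw_y 46.31 tilt [ 0. -0. -1.] j7 [ 0.06  0.67  0.49  1.42 -0.33  1.14  1.41] F [-0.  -0.8  0.1] w -0.0 0.0
tool shift mm [-0.5  0.3 92.3]
top 397 ((4.245635986328125, -107.21558380126953), (85.62643432617188, 63.19864273071289), 0.09261175245046616) z [81.  84.9 88.4]
 slope x,y [-3.0000e-02 -2.1000e-02  8.4704e+01]
52 [ 101.84843341 -249.18780492] [ 0.64494671 -0.28156651  0.10613385] [ 0.6592404  -0.26478757  0.13687191]
```

View pics/t5.png

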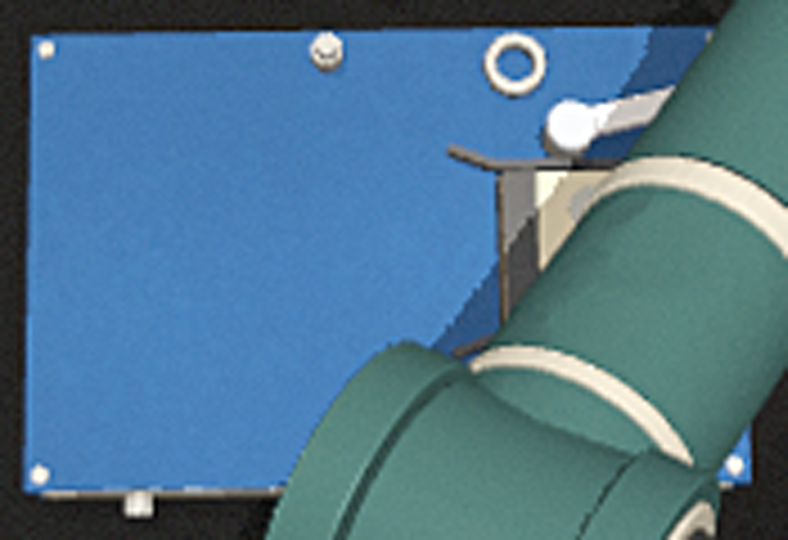

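The view shows the cassette in the pocket beside the lever hinge (570,127). The side depth puts the post at about (102,-247) mm in the module frame, so q≈1.8. I'll work out the arc shifts.

```bash
python3 - <<'E'
import numpy as np
q=np.r_[np.arange(1.8,-.01,-.12)]
p=np.c_[74-130*np.cos(q),-120-130*np.sin(q)]+19*np.array([.707,-.707])
p=np.vstack([[123,-268],p]); d=np.diff(p,axis=0)
ex=np.array([-.707,.707]);ey=np.array([.707,.707])
for k,r in zip(q,d): print(round(k,2),(r@ex).round(1),(r@ey).round(1))
E
```

```text
1.8 9.9 1.4
1.68 9.0 -12.7
1.56 10.5 -11.6
1.44 11.8 -10.2
1.32 12.9 -8.7
1.2 13.9 -7.1
1.08 14.6 -5.4
0.96 15.2 -3.6
0.84 15.5 -1.8
0.72 15.6 0.1
0.6 15.5 1.9
0.48 15.1 3.8
0.36 14.6 5.6
0.24 13.8 7.3
0.12 12.8 8.9
0.0 11.7 10.3
```

move_arm(
  commands=[
    [[0,0,45],0,-1],
    [[0,0,35],0,-1],
    [[0,0,12],0,-1],
    [[0,0,0],0,-1],
  ],
)

```text
time_s: 19.92
tool_pos: [0.6716, -0.293, 0.0979]
tcp_rot: [-1.168, -2.916, 0.001]
ft_force: [-0.1, 0.4, 0.9]
width: 0.002
grasp_force: 0.0
```

move_arm(
  commands=[
    [[10,1.5,0],0,-1],
    [[9,-12.5,0],0,-1],
    [[10.5,-11.5,0],0,-1],
    [[12,-10,0],0,-1],
    [[13,-8.5,0],0,-1],
    [[14,-7,0],0,-1],
    [[14.5,-5.5,0],0,-1],
    [[15,-3.5,0],0,-1],
    [[15.5,-2,0],0,-1],
    [[0,0,0],0,-1],
  ],
)

```text
time_s: 21.18
tool_pos: [0.5479, -0.2568, 0.0993]
tcp_rot: [1.168, 2.916, 0.002]
ft_force: [0.4, 0.3, -0.5]
width: -0.0
grasp_force: 0.0
```

```bash
cat > lev.py <<'E'
import go; from h import *
go.show()
a=cam("side"); P=pts(a); d=P[:,:,:2]-go.M; co,s=np.cos(go.TH),np.sin(go.TH)
x=(co*d[:,:,0]+s*d[:,:,1])*1000; y=(-s*d[:,:,0]+co*d[:,:,1])*1000
m=(x>-90)&(x<140)&(y<-60)&(y>-275)&(P[:,:,2]>.0905)&(P[:,:,2]<.102)&(a["img"].min(2)>110)
m=cv2.morphologyEx(m.astype(np.uint8),cv2.MORPH_OPEN,np.ones((3,3),np.uint8))>0
q=np.stack([x[m],y[m]],1).astype(np.float32); print(len(q),cv2.minAreaRect(q)); v=q-[74,-120]; v=v[np.hypot(*v.T)>60]
print("q",np.median(np.arctan2(-v[:,1],-v[:,0])))
E
python3 lev.py
```

```text
t 21.18 pos [ 0.5479 -0.2568  0.0993] mod [   0.5 -228.8] yaw_y 46.35 tilt [ 0.001  0.001 -1.   ] j7 [ 0.03  0.56  0.47  1.83 -0.34  0.83  1.48] F [ 0.4  0.3 -0.5] w -0.0 0.0
88 ((29.16204833984375, -164.77444458007812), (152.79983520507812, 14.217674255371094), 49.605445861816406)
q 0.8185119903039066
```

The lever is following (q≈0.82), so I'll finish the arc.

move_arm(
  commands=[
    [[15.5,0,0],0,-1],
    [[15.5,2,0],0,-1],
    [[15,4,0],0,-1],
    [[14.5,5.5,0],0,-1],
    [[14,7,0],0,-1],
    [[13,9,0],0,-1],
    [[10.5,9,0],0,-1],
    [[0,0,0],0,-1],
  ],
)

```text
time_s: 22.22
tool_pos: [0.5034, -0.162, 0.0983]
tcp_rot: [1.165, 2.918, 0.001]
ft_force: [0.2, 0.0, 0.1]
width: -0.005
grasp_force: 0.0
```

```bash
python3 lev.py
```

```text
t 22.23 pos [ 0.5034 -0.162   0.0983] mod [ -41.8 -133. ] yaw_y 46.47 tilt [ 0.     0.001 -1.   ] j7 [-0.14  0.45  0.48  2.02 -0.3   0.74  1.34] F [0.2 0.  0.1] w -0.0 0.0
171 ((21.555492401123047, -125.13871002197266), (137.93087768554688, 27.431730270385742), 3.829411506652832)
q 0.05801977861646258
```

move_arm(
  commands=[
    [[2,2,0],0,-1],
    [[2,2,0],0,-1],
    [[0,0,0],0,-1],
  ],
)

```text
time_s: 22.65
tool_pos: [0.5039, -0.1605, 0.0986]
tcp_rot: [1.169, 2.912, -0.004]
ft_force: [1.8, -6.6, -1.9]
width: -0.004
grasp_force: 3.0
```

```bash
python3 lev.py
```

```text
t 22.65 pos [ 0.5039 -0.1605  0.0986] mod [ -41.2 -131.6] yaw_y 46.26 tilt [ 0.003 -0.004 -1.   ] j7 [-0.14  0.45  0.48  2.02 -0.3   0.74  1.33] F [ 1.8 -6.6 -1.9] w -0.0 3.0
195 ((14.797332763671875, -118.5860595703125), (30.083389282226562, 153.8179931640625), 87.349609375)
q 0.06539362288579828
```

The post reaches a stop (6.6 N reaction). I'll back off, lift away, and check everything.

move_arm(
  commands=[
    [[-6,-6,0],0,-1],
    [[-6,-6,0],0,-1],
    [[0,0,-50],0,-1],
    [[0,0,-60],0,-1],
    [[-40,-40,0],0,-1],
    [[-40,-40,0],0,-1],
    [[-40,-40,0],0,-1],
    [[-40,-40,0],0,-1],
    [[0,0,0],0,-1],
  ],
)

```text
time_s: 23.82
tool_pos: [0.5058, -0.4065, 0.2078]
tcp_rot: [-1.179, -2.911, 0.005]
ft_force: [-0.6, 0.1, -0.2]
width: 0.0
grasp_force: 0.0
```

```bash
python3 - <<'E'
import lev,cas,go; from h import *
c=cas.cas("top"); P=pts(c); m=(P[:,:,2]>.117)&(P[:,:,2]<.145)&(np.hypot(P[:,:,0]-.49,P[:,:,1]+.15)<.04); p=P[m]; print("post",len(p),go.w2m(p.mean(0)))
b=cam("side")
cv2.imwrite("pics/f.png",np.hstack([cv2.resize(b["img"][165:265,250:400],(400,266)),cv2.resize(c["img"][140:260,250:425],(400,266))])[:,:,::-1])
E
```

```text
t 23.82 pos [ 0.5058 -0.4065  0.2078] mod [ -45.1 -377.5] yaw_y 45.92 tilt [-0.002 -0.003 -1.   ] j7 [ 0.2   0.52  0.59  1.64 -0.31  1.08  1.68] F [-0.6  0.1 -0.2] w 0.0 0.0
217 ((15.0712890625, -119.52320098876953), (28.17072868347168, 144.10794067382812), 88.22722625732422)
q 0.061585502109649935
top 1117 ((10.683917999267578, -122.03929901123047), (90.57530212402344, 127.60823822021484), 88.38080596923828) z [ 80.9  85.6 100.5]
 slope x,y [5.3000e-02 4.0000e-03 8.8064e+01]
post 29 [ -56.87485652 -118.70953923]
```

View pics/f.png

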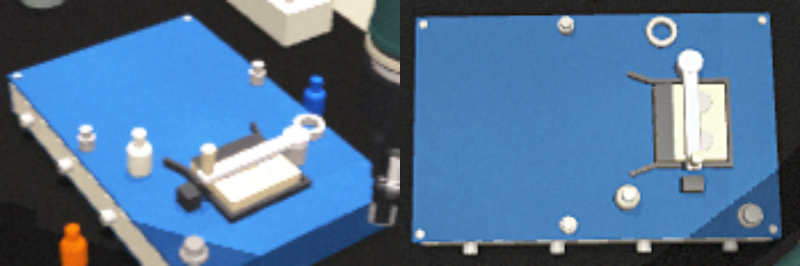

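The final view shows the cassette flat in the pocket, and the lever straight across it with its post at (-57,-119) mm, so q≈0. The sample stands upright at (139,155) in the left half, and the ferrule and bung are in place.

```bash
python3 -c "
from bench import manip
print(manip.job_done())"
```

```text
the job is handed in; nothing more can be done
None
```

I handed the job in at about 24 s of robot time: the cassette lies flat in the pocket, the lever is shut over it (about 0 rad by the camera), and the sample bottle stands upright to one side on the deck; the judge returned no verdict.

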